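# Shut and dog down the hatch of an instrument enclosure

### The arm

A 6-joint arm with a two-finger parallel gripper is mounted at the origin on a cart in front of the work surface, level with it; the furniture and walls round the work are solid. World frame = base frame: x ahead of the robot, y to its left, z up, the work surface at z = 0. Lengths are in mm, angles in degrees, forces in N, time in s.
With the tool pointing down it reaches from about 275 to 975 mm from the base axis. Payload 8.4 kg.
Tool frame: the origin (TCP) lies midway between the tips of the shut fingers; the grasp point (between the pads) lies 19 mm behind it; z points along the fingers, y is the line along which they close (so a half turn about z gives the same grasp; the last joint's range is limited). The gripper opens to 92 mm and grips with 3 to 60 N. Pads are 20 mm wide; open, the fingers measure 128 mm over their backs; the gripper's body (75 mm by 189 mm) begins 69 mm behind the grasp point.
Start: joints at [-74.851, 20.225, 93.587, -0, 66.188, -0.138], TCP at [164.777, -602.89, 214.583] pointing down, gripper open.
Joint ranges: [-150.9, 150.9], [-52.94, 120.26], [3.33, 152.33], [-74.26, 254.26], [0, 154.13], [-172.89, 172.89]. Speed limits (degrees/s): [127.2, 127.2, 159.86, 180, 180, 180].

### API

Orientations are given as [roll, pitch, yaw] about the fixed x, y, z axes, in that order (R = Rz(yaw) Ry(pitch) Rx(roll)).
In Python, from plant import monitor, cams, manip gives the robot as it stands.
- The arm moves only by the shell command python3 -m jog 'ROWS' [FORCE]. ROWS is a JSON object of lists of equal length, an entry for each row: "delta_pos": the shift along the world's x, y, z in cm, a list of three; "dr": the turn, a rotation vector about the world's x, y, z in rad, a list of three; "gripper": the closure, from -1 (fully open) to 1 (shut). A call has 1 to 20 rows; each row shifts and turns the commanded pose from where the row before left it; what a row does not reach is not made up. A row lasts 1/12 s, in which the tool goes at most 41.7 mm and 7.16 degrees, less where a joint would pass 70% of its speed; a pose out of reach is approached as far as the arm can. A call with a gripper value outside its range is refused whole. The fingers move at their own pace and stop on an object; FORCE is the grip in N (left out, the last holds). Time passes only in rows, so rows that do not move let the fingers close. It gives the time, the measured TCP pose, the force, the opening and the grip force at its end, in the units of the state.
- monitor.observe(): the state, without advancing time (a new reading comes with each control period).
- cams.read_camera(name): name is "scene" or "top" or "wrist"; returns (picture, depth): 400x640x3 uint8, red, green, blue; 400x640 float32, mm along the optical axis (not along the pixel's ray), 0 where there is no reading.
- cams.calibration(name): a dict with "vertical_fov" (degrees; the focal length in pixels is half the picture's height over the tangent of half this angle, whatever the lens; pixels are square), "cx", "cy" (the principal point, pixels), "dist_coeffs" ([k1, k2, p1, p2, k3] as OpenCV has them; the pictures are not rectified), "origin" and "attitude" of the camera in the world. Camera axes: x right, y up, looking along -z (the intrinsics and any distortion apply to the point x, -y, -z); pixel columns grow to the right and rows downward; lengths in mm; the calibration is good to about 2 mm. A picture is of the moment at which its call begins: read the wrist's pose just before it. calibration takes no time and is no camera call; for the wrist camera it gives the pose at the moment of the call.
- manip.sign_off(): hands the job in; it is judged then, once.
The state is a dict: "t": time; "joints": joint angles; "joint_vel": joint speeds; "tau": joint torques, N m; "tool_pos": TCP position; "eef_rot": TCP orientation; "ft_force": force on the tool from outside, world axes, zero at the start; "torque": the same for the moment, N m; "gripper_width": opening from 0.0 (shut) to 1.0 (fully open); "grasp_force": force on a finger pad.
Only numpy, scipy, OpenCV 4.12 (cv2) and the standard library are available. Lean on these libraries where they do the work, as an engineer would, in place of code of your own. Each camera call takes 0.05 s, during which the arm holds its last target. There are 200 camera calls.

### The job

Shut the open hatch of the grey metal enclosure: swing it down, keep it pressed on its springy seal, and turn its wing knob clockwise until the hidden tongue has swung behind the front frame edge and draws up snug, so that the hatch stays down tight by itself once you let go. Go by feel and do not force the hatch or the tongue; leave the small things lying around where they are.

Things in the scene. Friction and masses are not known exactly. Their poses are not given: they have to be found in the camera images.
- enclosure: Fixed grey metal instrument box on the bench, 200 (x) x 160 (y) x 75 mm (z), its top an aluminium frame of 5 mm sheet round an opening. Origin: centre of its underside; x points to its back (hinge side), y to its left seen from the front, z up. The hatch's hinge line runs along y at x = 90, z = 75 mm.
- frame_edge (a point): Middle of the front edge of the opening, on the frame's top face (enclosure x = -62, z = 75 mm); the tongue must go under the frame in front of it. A hidden steel wedge under the frame draws the tongue down; its place along y differs from box to box by 17 mm, so the knob angle at which the tongue comes up snug is not known beforehand (about 1.0 to 1.7 rad).
- seal_mid (a point): Middle of the foot of the black rubber seal strip, 105 x 9 mm, on the frame in front of the opening (enclosure x = -78, z = 75 mm). Free, it stands 9 mm above the frame; it is springy: about 4 N start to press it down, about 17 N press it fully down.
- hatch: Grey hatch plate 178 x 144 x 6 mm, first open by 0.3 to 0.6 rad; its hinge (0.35 N m friction) stays where left. Origin on the hinge line at its underside; its x lies in the plate and points away from the front, z is its upward normal. Left lying on the seal it is 9 mm proud in front; it must be pressed below 3.5 mm proud for the tongue to pass under the frame. The wing knob's axis is at hatch x = -130 mm.
- rest_pads: Two small black pads let flush into the front corners of the frame, 8 x 10 mm, at enclosure x = -86, y = +60 and -60, z = 75 mm, on which the hatch comes to rest when the seal is fully down; they are not to be pressed hard (about 20 N downward on the knob bring the hatch down on them, over 40 N are too much). Origin: that of the enclosure.
- hatch_front (a point): Point on the hatch's top face near its front edge, in the middle, 168 mm from the hinge line (the edge is 13 mm further). It is 81 mm above the bench when the hatch is flush on the frame, 90 mm when it rests on the free seal.
- wing_knob (a joint): Angle of the wing knob, rad, growing clockwise seen from above. At 0 tongue and wing pointer (the end with a small round boss) point to the enclosure's -y, at 1.57 to its front (-x). Starts at 0.2 to 0.4. Free friction 0.05 N m; it grows as the tongue runs up the wedge, to 0.4 to 0.5 N m when snug with the hatch right down; above about 0.7 it is forced.
- knob_grip (a point): Grip point on the knob's axis, in the wing. The wing is a black upright bar 56 mm long (in line with the tongue), 11 mm thick and 28 mm high, on a round flange of 44 mm diameter. The top of the wing is 12 mm above this point, the flange's top 16 mm below it, the hatch's top face 30 mm below it.
- cam_tongue: Hidden steel tongue under the hatch, turning with the knob. Origin on the knob's axis, 13.7 mm below the hatch's underside; its -y points along the tongue.
- tongue_tip (a point): Centre of the round nose (10 mm diameter) at the end of the tongue, 32 mm from the knob's axis.
- marker_black: Felt marker with a black cap, 140 x 14 x 15 mm, lying loose in front of the enclosure. Not to be disturbed; origin under its centre.
- label_roll: Roll of label tape, 62 mm diameter, 20 mm high, lying loose at the right of the enclosure. Not to be disturbed; origin under its centre.
- timer: White bench timer, 62 x 62 x 22 mm, lying loose at the left of the enclosure. Not to be disturbed; origin under its centre.
- usb_stick: Data stick, 46 x 16 x 8 mm, lying loose at the left of the enclosure. Not to be disturbed; origin under its centre.
- cool_block: Tube cooling block with rows of holes, 105 x 68 x 28 mm, lying loose at the right front of the bench. Not to be disturbed; origin under its centre.

How it is judged:
By the outcome, as a careful person would: the job done as asked, in the order asked, and still so for the second after the job is handed in, with the robot touching nothing.
It also fails if it takes over 72 s, if anything falls off the work surface, if the arm or the gripper's body presses on something with over 40 N, if the wrist force passes 120 N, or if a joint passes its speed limit or range.

## Working session

There is one attempt and no reset: what is moved stays moved. The work goes in short steps, Python scripts to look and compute and a shell command to move; the robot and the scene stay as the last step left them, time stands still between calls to the robot, and variables do not carry over. Pictures are saved under pics/ and viewed, at most 10 in all, crops included, and the job is handed in when it is done.

```bash
mkdir -p pics; cat > h.py <<'E'
import numpy as np,cv2
from scipy.spatial.transform import Rotation as R
from plant import monitor,cams,manip
def cal(n):
    c=cams.calibration(n);f=200/np.tan(np.radians(c["vertical_fov"])/2)
    K=np.array([[f,0,c["cx"]],[0,f,c["cy"]],[0,0,1]]);return c,K
def rot(c):
    a=np.array(c["attitude"],float)
    return a if a.shape==(3,3) else R.from_euler('xyz',a,degrees=True).as_matrix()
def grab(n):
    c,K=cal(n);p,d=cams.read_camera(n);return p,d,c,K
def pts(px,d,c,K):
    px=np.array(px,float).reshape(-1,1,2)
    u=cv2.undistortPoints(px,K,np.array(c["dist_coeffs"],float)).reshape(-1,2)
    z=np.array([d[int(round(q[0,1])),int(round(q[0,0]))] for q in px])
    P=np.c_[u[:,0]*z,-u[:,1]*z,-z]
    return P@rot(c).T+np.array(c["origin"])
def save(n,p): cv2.imwrite("pics/"+n,p[:,:,::-1])
E
python3 - <<'E'
from h import *
for n in("scene","top"):
    p,d,c,K=grab(n);save(n+"0.png",p);np.savez(n+"0.npz",d=d);print(c)
print(monitor.observe())
E
```

```text
{'vertical_fov': 50.675165643584556, 'cx': 326.12414876923515, 'cy': 201.41710509252064, 'dist_coeffs': array([-0.03190231,  0.        ,  0.        ,  0.        ,  0.        ]), 'origin': array([248.65001212, 689.77752018, 633.83352173]), 'attitude': array([  51.72057169,   -0.84320747, -153.75354066])}
{'vertical_fov': 46.73870502426627, 'cx': 311.20944845234976, 'cy': 200.5948257897719, 'dist_coeffs': array([-0.1299692,  0.       ,  0.       ,  0.       ,  0.       ]), 'origin': array([ 372.51669312,   92.13341498, 1264.3119172 ]), 'attitude': array([  8.52732329,  -0.13153806, -90.45337096])}
{'t': 0.1, 'joints': array([-7.48512688e+01,  2.02595352e+01,  9.36224261e+01, -1.90696759e-03,
        6.61892139e+01, -1.36089834e-01]), 'joint_vel': array([ 0.04717341, -0.16720891, -0.08084944,  0.07412488, -0.04491627,
       -0.01730904]), 'tau': array([-1.43786550e-03, -5.94903445e+01, -3.34931195e+01,  6.98200311e-02,
        1.83750771e-02, -4.45515718e-05]), 'tool_pos': array([ 164.65241749, -602.47379792,  213.94553137]), 'eef_rot': array([-1.79928821e+02,  1.57463451e-03,  1.52855930e+01]), 'ft_force': array([-0.64219758, -0.51525506,  0.83667228]), 'torque': array([ 0.00647484,  0.02154831, -0.01653552]), 'grasp_force': 0.0, 'gripper_width': 0.9995551425299462}
```

View pics/scene0.png

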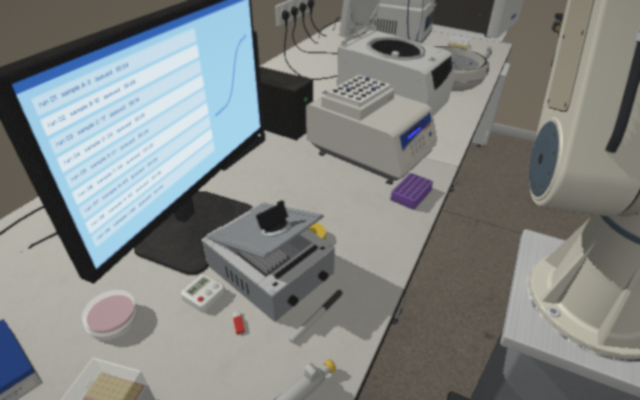

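View pics/top0.png

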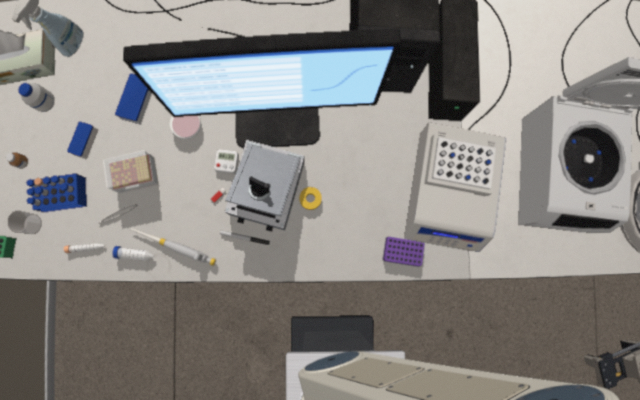

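The scene view shows the enclosure at about (270,255), its hatch half open. In the top view it is at about (265,185), knob at (260,188), with the monitor behind it at about (265,75), marker at (245,238), label roll at (312,198), timer at (227,160) and USB stick at (218,195).

```bash
python3 - <<'E'
from h import *
p=cv2.imread("pics/top0.png");d=np.load("top0.npz")["d"];c,K=cal("top")
vv,uu=np.mgrid[130:250,200:340]
P=pts(np.c_[uu.ravel(),vv.ravel()],d,c,K).reshape(*uu.shape,3)
np.save("P.npy",P)
for v in range(135,246,6):
    print(v,' '.join("%4d"%P[v-130,u-200,2] for u in range(205,338,6)))
for q in [(265,150),(240,183),(290,215),(262,188),(303,155),(245,140),(225,222)]:print(q,P[q[1]-130,q[0]-200].round())
# monitor bottom
print(pts([(170,115),(370,105),(265,112),(277,140)],d,c,K).round())
cv2.imwrite("pics/topc.png",cv2.resize(p[125:255,195:340],None,fx=5,fy=4.6,interpolation=cv2.INTER_CUBIC)[:600,:800])
s=cv2.imread("pics/scene0.png")
cv2.imwrite("pics/scc.png",cv2.resize(s[190:320,190:350],None,fx=5,fy=4.6,interpolation=cv2.INTER_CUBIC))
E
```

```text
135   -1   -5   -3    1   -3    1    8 1264   11   16   10   11   13    8   11   10   11    7    7   10   -6    0    0
141   -4    0    0    1    1    0   10   77   11   12   14   16   10   10    8   12    9   11   15   -3    1    0    5
147   -1   -3   -3    0   -5    4    9   91   83   82   72   72   -3    0   -2   -2    0    1    0    0    2    1   -2
153   -2   -2   15   23   17   20    1   91   89   91   81   81   84   80   82   74    0    0   -2    0   -3   -1    1
159    2    0   20   18   16   22   76   93   97   95   91   93   90   82   82   89   78    0    0    0   -1    0   -3
165    0    0   21   21   19   16  106  104  100   99   98   99   96   96   93   92   75    0    0    0   -3    1   -1
171   -1    2    1    8   21    9  110  109  112  107  104  102  100   96   97   95   26    1   -4    0    0    1    0
177    0    0    0    0    1 1264  120  112  161  115  109  109  108  107  102   78    2    0   -1    0    0    1   -1
183   -2    0    0    1   -3  126  126  125  154  165  168  118  115  114  113   73    4    0    2   -3    2    0   -7
189    0   -3    0    7  133 
[... 729 characters left out ...]
  -3   -1    1   51   73   78    0    4   -4   -1   -1   -4   -4    2   -1
231   -1    1   -2   12    0    7   -3    2    1   -3   -1   29   -4    3    2    0    0    0    0    0   -1    0   -2
237    0   -3   -3   -7    1    7   13   15    6    0    0   -4    1    0    0    0   -1    0    3   -1    1   -1    0
243   -3   -4   -4    0   -4   -3    2   -4    0    0   16    1   -4    0   -3    0    2   -2   -2   -2    5    0    0
(265, 150) [685. 208.  84.]
(240, 183) [589. 266. 128.]
(290, 215) [523. 146.  -1.]
(262, 188) [570. 208. 157.]
(303, 155) [674. 109.  72.]
(245, 140) [733. 272.  14.]
(225, 222) [504. 325.   4.]
[[816. 494.  -1.]
 [795. -67. 117.]
 [817. 217.   8.]
 [732. 182.  12.]]
```

View pics/topc.png

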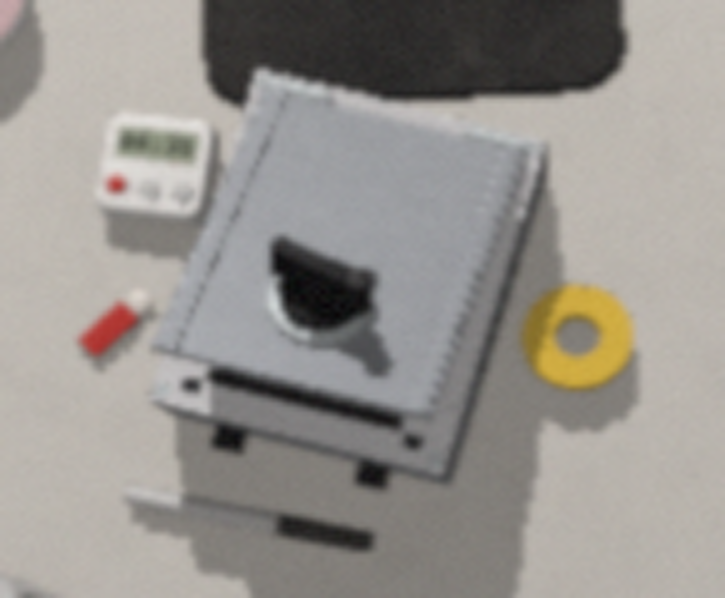

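```bash
python3 - <<'E'
from h import *
P=np.load("P.npy").reshape(-1,3);rng=np.random.default_rng(0)
m=(P[:,2]>78)&(P[:,2]<200)
Q=P[m];best=0
for _ in range(500):
    a=Q[rng.choice(len(Q),3,False)];n=np.cross(a[1]-a[0],a[2]-a[0]);l=np.linalg.norm(n)
    if l<1e3:continue
    n/=l;n*=np.sign(n[2]);k=abs((Q-a[0])@n)<5
    if k.sum()>best:best=k.sum();B=k
for _ in range(3):
    o=Q[B].mean(0);n=np.linalg.svd(Q[B]-o,full_matrices=False)[2][2];n*=np.sign(n[2]);B=abs((Q-o)@n)<5
print("plane",o,n,best,"tilt",np.arccos(n[2]))
psi=np.arctan2(-n[1],-n[0]) # n tilts toward back or front?
psi=np.arctan2(n[1],n[0]);print("psi from normal deg",np.degrees(psi))
rect=cv2.minAreaRect(Q[B][:,:2].astype(np.float32));print("hatch rect",rect)
# box footprint: all z>40 excluding noise
k=np.zeros((120,140),np.uint8);k.ravel()[(P[:,2]>15)&(P[:,2]<79)|m]=0
ex=np.r_[np.cos(psi),np.sin(psi)];ey=np.r_[-ex[1],ex[0]]
H=Q[B][:,:2]
print("hatch x'",np.percentile(H@ex,[0.5,99.5]),"y'",np.percentile(H@ey,[1,99]))
F=P[(P[:,2]>68)&(P[:,2]<79)][:,:2];print("frame x'",np.percentile(F@ex,[1,5,95,99]),"y'",np.percentile(F@ey,[1,99]),len(F))
h=(P-o)@n;W=P[(h>20)&(h<50)]
W=W[(abs(W[:,:2]-[565,208])<60).all(1)];w=W.mean(0);print("wing",w,len(W))
print("wing height",np.percentile((W-o)@n,[50,90]))
v=np.linalg.svd(W[:,:2]-w[:2])[2][0];print("wing dir deg",np.degrees(np.arctan2(v[1],v[0])))
print("wing enc x,y",(w[:2])@ex,w[:2]@ey)
E
```

```text
plane [604.78258662 207.4598088  113.1577379 ] [ 0.34392715 -0.09993613  0.93366315] 3114 tilt 0.3662882323892152
psi from normal deg -16.20246719051361
hatch rect ((608.550048828125, 209.36984252929688), (154.88775634765625, 176.86044311523438), 74.17610168457031)
hatch x' [438.33706392 610.58027618] y' [297.70284304 440.13074218]
frame x' [416.26571916 417.89929214 613.65404155 616.18591888] y' [288.69048169 448.8892478 ] 962
wing [579.46654303 213.92798796 161.6439423 ] 183
wing height [38.8257084  44.49576407]
wing dir deg 62.99555834459528
wing enc x,y 496.75824836155357 367.1210988264165
```

```bash
python3 -m jog '{"delta_pos":[[1.55,3.4,0.3],[1.55,3.4,0.3],[1.55,3.4,0.3],[1.55,3.4,0.3],[1.55,3.4,0.3],[1.55,3.4,0.3],[1.55,3.4,0.3],[1.55,3.4,0.3],[1.55,3.4,0.3],[1.55,3.4,0.3],[1.55,3.4,0],[1.55,3.4,0],[1.55,3.4,0],[1.55,3.4,0],[1.55,3.4,0],[1.55,3.4,0],[1.55,3.4,0],[1.55,3.4,0],[1.55,3.4,0],[1.55,3.4,0]],"dr":[[0,0,-0.027],[0,0,-0.027],[0,0,-0.027],[0,0,-0.027],[0,0,-0.027],[0,0,-0.027],[0,0,-0.027],[0,0,-0.027],[0,0,-0.027],[0,0,-0.027],[0,0,-0.027],[0,0,-0.027],[0,0,-0.027],[0,0,-0.027],[0,0,-0.027],[0,0,-0.027],[0,0,-0.027],[0,0,-0.027],[0,0,-0.027],[0,0,-0.027]],"gripper":[1,1,1,1,1,1,1,1,1,1,1,1,1,1,1,1,1,1,1,1]}' 20
```

```text
t: 1.77
tool_pos: [475.0, 79.1, 244.5]
eef_rot: [180.0, 0.0, -15.7]
ft_force: [-0.1, -0.5, 0.6]
gripper_width: 0.004
grasp_force: 0.0
```

```bash
python3 -m jog '{"delta_pos":[[1.26,2.98,-1],[1.26,2.98,-1],[1.26,2.98,-1],[1.26,2.98,-1],[1.26,2.98,-1],[0,0,0],[0,0,0]],"dr":[[0,0,0],[0,0,0],[0,0,0],[0,0,0],[0,0,0],[0,0,0],[0,0,0]],"gripper":[1,1,1,1,1,1,1]}'
python3 - <<'E'
from h import *
p,d,c,K=grab("wrist");save("w1.png",p);np.savez("w1.npz",d=d,o=c["origin"],a=c["attitude"]);print(c)
p,d,c,K=grab("scene");save("s1.png",p)
E
```

```text
t: 2.35
tool_pos: [537.2, 227.0, 193.2]
eef_rot: [179.9, 0.1, -15.5]
ft_force: [1.2, -0.8, -0.1]
gripper_width: 0.003
grasp_force: 0.0
{'vertical_fov': 67.15714869524025, 'cx': 322.402252808614, 'cy': 196.70566457040567, 'dist_coeffs': array([-0.01006628,  0.        ,  0.        ,  0.        ,  0.        ]), 'origin': array([602.27011331, 207.91025927, 362.32368566]), 'attitude': array([ -14.37956288,   -0.14828845, -105.52266991])}
```

View pics/w1.png

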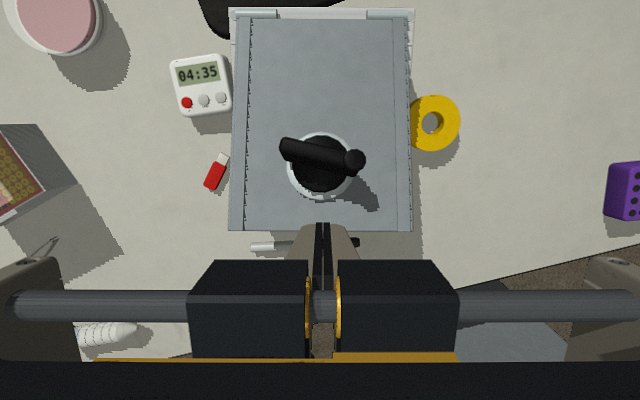

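The wrist view shows the hatch squarely aligned with the tool: front edge at row 230 (columns 229-411), wing from (282,145) to its boss at (357,160), fingertips at (322,225).

```bash
python3 - <<'E'
from h import *
z=np.load("w1.npz");d=z["d"];c,K=cal("wrist");c["origin"]=z["o"];c["attitude"]=z["a"]
psi=np.radians(-16);ex=np.r_[np.cos(psi),np.sin(psi)];ey=np.r_[-ex[1],ex[0]]
for q in [(235,222),(250,222),(300,225),(390,222),(405,222),(240,120),(400,120),(320,100),(240,13),(405,13),(320,30),(322,226),(288,147),(350,160),(320,153),(290,185)]:
    w=pts([q],d,c,K)[0];print(q,w.round(1),"x'y'",(w[:2]@ex).round(1),(w[:2]@ey).round(1))
vv,uu=np.mgrid[5:231:2,225:415:2];W=pts(np.c_[uu.ravel(),vv.ravel()],d,c,K)
k=(W[:,2]>70);W=W[k];rng=np.random.default_rng(0)
n=None;b=0
for _ in range(300):
    a=W[rng.choice(len(W),3,False)];m=np.cross(a[1]-a[0],a[2]-a[0]);l=np.linalg.norm(m)
    if l<500:continue
    m/=l;s=abs((W-a[0])@m)<3
    if s.sum()>b:b=s.sum();B=s
o=W[B].mean(0);n=np.linalg.svd(W[B]-o,full_matrices=False)[2][2];n*=np.sign(n[2])
print("tilt",np.arccos(n[2]),"psi",np.degrees(np.arctan2(n[1],n[0])),o,b)
H=W[B][:,:2];psi=np.arctan2(n[1],n[0])
print(np.percentile(H@ex,[.2,99.8]),np.percentile(H@ey,[.5,99.5]))
r=cv2.minAreaRect(H.astype(np.float32));print(r)
T=W[(W-o)@n>37];t=T.mean(0);v=np.linalg.svd(T-t,full_matrices=False)[2][0];u=R.from_euler('zy',[-16,0],degrees=True)
g=t-n*8
print("wing",t,len(T),"dir x'y'",v[:2]@ex,v[:2]@ey,v[2], "h",np.percentile((T-o)@n,[50,95]))
E
```

```text
(235, 222) [547.  291.9 144.6] x'y' 445.4 431.3
(250, 222) [543.3 281.6 142.1] x'y' 444.6 420.5
(300, 225) [530.7 245.1 142.4] x'y' 442.6 381.9
(390, 222) [514.6 177.7 142.8] x'y' 445.7 312.6
(405, 222) [511.8 166.7 143.6] x'y' 446.0 301.3
(240, 120) [619.4 270.9 113.9] x'y' 520.8 431.1
(400, 120) [585.2 147.5 113.9] x'y' 521.8 303.1
(320, 100) [617.3 205.1 107.5] x'y' 536.9 367.3
(240, 13) [703.6 250.3  81.9] x'y' 607.3 434.6
(405, 13) [666.8 117.8  82.2] x'y' 608.5 297.0
(320, 30) [672.6 189.7  84.5] x'y' 594.3 367.8
(322, 226) [545.4 223.5 199.7] x'y' 462.7 365.2
(288, 147) [591.4 233.6 164.5] x'y' 504.1 387.6
(350, 160) [573.4 197.2 170.8] x'y' 496.8 347.6
(320, 153) [582.2 214.6 165.6] x'y' 500.5 366.7
(290, 185) [561.1 245.  131.8] x'y' 471.8 390.2
tilt 0.36891446637260566 psi -15.709703888816948 [606.00796696 208.06158079 111.6186769 ] 8570
[439.76138742 614.81158144] [295.49745245 438.17367027]
((607.9039306640625, 206.74664306640625), (157.26080322265625, 175.61598205566406), 74.42288970947266)
wing [578.26543246 213.73626539 189.47450058] 498 dir x'y' -0.09458106426169301 0.0031890480568207602 -0.9955120553040113 h [ 42.22761616 232.55465267]
```

```bash
python3 -m jog '{"delta_pos":[[0,0,-2],[0,0,-1.5],[0,0,-1],[-0.1,0.03,-0.5],[-0.12,0.035,-0.5],[-0.12,0.035,-0.5],[-0.12,0.035,-0.5],[-0.12,0.035,-0.5],[-0.12,0.035,-0.5],[-0.12,0.035,-0.5]],"dr":[[0,0,0],[0,0,0],[0,0,0],[0,0,0],[0,0,0],[0,0,0],[0,0,0],[0,0,0],[0,0,0],[0,0,0]],"gripper":[1,1,1,1,1,1,1,1,1,1]}'
```

```text
t: 3.28
tool_pos: [529.6, 228.6, 114.3]
eef_rot: [-180.0, -0.0, -15.6]
ft_force: [-0.3, -0.8, 0.0]
gripper_width: 0.003
grasp_force: 0.2
```

```bash
cat >> h.py <<'E'
def hatch():
    p,d,c,K=grab("wrist");vv,uu=np.mgrid[20:400:3,150:500:3];W=pts(np.c_[uu.ravel(),vv.ravel()],d,c,K)
    t=monitor.observe()["tool_pos"];psi=np.radians(-15.8);ex=np.r_[np.cos(psi),np.sin(psi)];ey=np.r_[-ex[1],ex[0]]
    X=W[:,:2]@ex;Y=W[:,:2]@ey;k=(abs(Y-367)<65)&(abs(Y-367)>30)&(X>480)&(X<590)&(W[:,2]>72)
    a=np.polyfit(X[k],W[k,2],1);r=abs(np.polyval(a,X[k])-W[k,2])<4;a=np.polyfit(X[k][r],W[k,2][r],1)
    print("n",k.sum(),"slope",a[0],"tilt",-np.arctan(a[0]),"z at 606:",np.polyval(a,606),"z at 438",np.polyval(a,438))
    return p
E
python3 - <<'E'
from h import *
p=hatch();save("w2.png",p)
print(monitor.observe()["ft_force"])
E
```

```text
n 2132 slope -0.19334384450857964 tilt 0.19098729517794452 z at 606: 80.57919747039725 z at 438 113.06096334783862
[ 0.24938092 -0.23683219 -0.10171767]
```

```bash
python3 -m jog '{"delta_pos":[[-0.05,0.015,-0.5],[-0.05,0.015,-0.5],[-0.05,0.015,-0.5],[-0.02,0,-0.4],[0,0,-0.3],[0,0,-0.2],[0,0,-0.2],[0,0,0]],"dr":[[0,0,0],[0,0,0],[0,0,0],[0,0,0],[0,0,0],[0,0,0],[0,0,0],[0,0,0]],"gripper":[1,1,1,1,1,1,1,1]}'
```

```text
t: 4.0
tool_pos: [527.5, 228.9, 88.5]
eef_rot: [180.0, 0.0, -15.7]
ft_force: [-2.5, 0.2, 3.5]
gripper_width: 0.001
grasp_force: 1.6
```

```bash
python3 -m jog '{"delta_pos":[[0,0,1],[0,0,3],[0,0,3],[0,0,2],[0,0,0]],"dr":[[0,0,0],[0,0,0],[0,0,0],[0,0,0],[0,0,0]],"gripper":[1,1,1,-1,-1]}'
python3 - <<'E'
from h import *
p=hatch();save("w3.png",p)
p,d,c,K=grab("wrist");np.savez("w3.npz",d=d,o=c["origin"],a=c["attitude"])
cv2.imwrite("pics/w3c.png",cv2.resize(p[60:300,200:440],None,fx=2.5,fy=2.5)[:,:,::-1])
vv,uu=np.mgrid[60:300,200:440];W=pts(np.c_[uu.ravel(),vv.ravel()],d,c,K)
psi=np.radians(-15.8);ex=np.r_[np.cos(psi),np.sin(psi)];ey=np.r_[-ex[1],ex[0]]
X=W[:,:2]@ex;Y=W[:,:2]@ey
k=(W[:,2]>112)&(W[:,2]<135)&(abs(X-476)<40)&(abs(Y-367)<40)
q=np.c_[X[k],Y[k]].astype(np.float32);print(k.sum(),cv2.minAreaRect(q),q.mean(0),np.percentile(W[k,2],[10,50,90]))
v=np.linalg.svd(q-q.mean(0),full_matrices=False)[2][0];print("theta",np.arctan(v[0]/v[1]))
E
```

```text
t: 4.42
tool_pos: [530.7, 230.0, 183.9]
eef_rot: [-179.7, -0.4, -15.7]
ft_force: [0.6, 0.3, 0.4]
gripper_width: 0.127
grasp_force: 0.0
n 1244 slope -0.0543712714700344 tilt 0.05431778821531795 z at 606: 80.48702408807117 z at 438 89.62139769503695
1235 ((478.5473327636719, 364.12310791015625), (57.8017463684082, 14.37228012084961), 78.77008056640625) [479.7958  363.37833] [126.6733112  128.97461967 133.01895806]
theta 0.2406251
```

View pics/w3c.png

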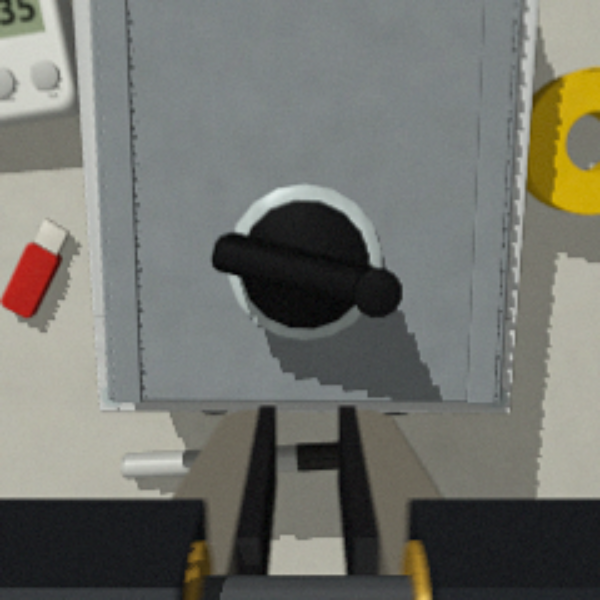

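The knob is in the crop centre: flange centred at about (306,264) there (full picture (322,166)), wing angled slightly clockwise, boss at right (375,292); hatch is lying on its seal.

```bash
python3 - <<'E'
from h import *
z=np.load("w3.npz");c,K=cal("wrist");c["origin"]=z["o"];c["attitude"]=z["a"]
one=np.ones((400,640),np.float32)
psi=np.radians(-15.8);ex=np.r_[np.cos(psi),np.sin(psi)];ey=np.r_[-ex[1],ex[0]]
O=np.array(c["origin"])
for q,h in [((322.4,165.6),102),((322.4,164.8),88),((200+218/2.5,60+253/2.5),130),((200+378/2.5,60+292/2.5),130)]:
    r=pts([q],one,c,K)[0]-O;w=O+r*(h-O[2])/r[2];print(w.round(1),(w[:2]@ex).round(1),(w[:2]@ey).round(1))
E
python3 -m jog '{"delta_pos":[[0.3,-0.08,0],[0.3,-0.08,0],[0.3,-0.08,0],[0.3,-0.08,0],[0.3,-0.08,0],[0.3,-0.08,0],[0.3,-0.08,0],[0.3,-0.08,0],[0.3,-0.08,0],[0.2,-0.08,0],[0,0,-0.4],[0,0,-0.6],[0,0,0]],"dr":[[0,0,0.1124],[0,0,0.1124],[0,0,0.1124],[0,0,0.1124],[0,0,0.1124],[0,0,0.1124],[0,0,0.1124],[0,0,0.1124],[0,0,0.1124],[0,0,0.1124],[0,0,0.1124],[0,0,0.1124],[0,0,0]],"gripper":[-1,-1,-1,-1,-1,-1,-1,-1,-1,-1,-1,-1,-1]}'
```

```text
[559.3 220.  102. ] 478.2 364.0
[558.  220.4  88. ] 477.0 364.0
[573.2 242.9 130. ] 485.4 389.8
[549.3 200.5 130. ] 473.9 342.4
t: 5.6
tool_pos: [555.5, 220.3, 166.2]
eef_rot: [-179.9, 0.2, 61.9]
ft_force: [-0.4, -0.1, -0.8]
gripper_width: 0.998
grasp_force: 0.0
```

```bash
python3 -m jog '{"delta_pos":[[0.38,0.07,-1.5],[0,0,-1.5],[0,0,-1.5],[0,0,-1],[0,0,-0.55],[0,0,0]],"dr":[[0,0,-0.02],[0,0,0],[0,0,0],[0,0,0],[0,0,0],[0,0,0]],"gripper":[-1,-1,-1,-1,-1,-1]}'
python3 -m jog '{"delta_pos":[[0,0,0],[0,0,0],[0,0,0],[0,0,0],[0,0,0],[0,0,0],[0,0,0]],"dr":[[0,0,0],[0,0,0],[0,0,0],[0,0,0],[0,0,0],[0,0,0],[0,0,0]],"gripper":[0.7,0.7,0.75,0.8,0.85,0.95,1]}' 25
python3 -c "
from h import *;s=monitor.observe();print(s['torque'],s['ft_force'],s['tool_pos'])"
```

```text
t: 6.1
tool_pos: [559.7, 221.3, 106.5]
eef_rot: [-179.9, 0.1, 60.4]
ft_force: [0.8, 0.3, 0.9]
gripper_width: 1.001
grasp_force: 0.0
t: 6.68
tool_pos: [560.8, 221.7, 108.3]
eef_rot: [180.0, -0.0, 60.5]
ft_force: [-0.3, 0.2, -0.0]
gripper_width: 0.517
grasp_force: 0.0
[-0.02221624 -0.05062275  0.0311592 ] [-0.31686686  0.23857463 -0.02178581] [560.76649626 221.69562813 108.27859112]
```

```bash
python3 -m jog '{"delta_pos":[[0,0,0],[0,0,0],[0,0,0],[0,0,0],[0,0,0],[0,0,0],[0,0,0],[0,0,0]],"dr":[[0,0,0],[0,0,0],[0,0,0],[0,0,0],[0,0,0],[0,0,0],[0,0,0],[0,0,0]],"gripper":[1,1,1,1,1,1,1,1]}' 40
python3 -c "
from h import *
for i in range(1): s=monitor.observe();print(s['torque'],s['ft_force'],s['tool_pos'])"
```

```text
t: 7.35
tool_pos: [561.4, 221.3, 108.1]
eef_rot: [179.9, -0.0, 60.5]
ft_force: [3.7, -2.7, -2.0]
gripper_width: 0.117
grasp_force: 40.0
[-0.28133118 -0.28536664 -0.05578909] [ 3.69248126 -2.68735532 -1.96849814] [561.35962323 221.331602   108.09881677]
```

```bash
python3 -m jog '{"delta_pos":[[-0.05,0.01,-0.1],[-0.05,0.01,-0.1],[-0.05,0.01,-0.1],[0,0,-0.1],[0,0,0]],"dr":[[0,0,0],[0,0,0],[0,0,0],[0,0,0],[0,0,0]],"gripper":[1,1,1,1,1]}' 50
python3 -c "
from h import *
s=monitor.observe();print(s['torque'],s['ft_force'],s['tool_pos'])"
```

```text
t: 7.77
tool_pos: [560.5, 221.6, 105.0]
eef_rot: [179.9, -0.1, 60.5]
ft_force: [3.4, -4.5, 4.0]
gripper_width: 0.118
grasp_force: 49.8
[-0.5688268  -0.45505414 -0.01600583] [ 3.37195438 -4.49801883  4.02318309] [560.52623625 221.61003771 104.97264102]
```

```bash
python3 -m jog '{"delta_pos":[[0,0,-0.1],[0,0,-0.1],[0,0,0]],"dr":[[0,0,0],[0,0,0],[0,0,0]],"gripper":[1,1,1]}'
python3 -m jog '{"delta_pos":[[0,0,-0.1],[0,0,-0.1],[0,0,0]],"dr":[[0,0,0],[0,0,0],[0,0,0]],"gripper":[1,1,1]}'
```

```text
t: 8.02
tool_pos: [560.3, 221.7, 103.5]
eef_rot: [179.9, -0.1, 60.5]
ft_force: [0.5, -4.2, 10.7]
gripper_width: 0.116
grasp_force: 49.8
t: 8.27
tool_pos: [560.0, 221.9, 102.0]
eef_rot: [179.9, -0.1, 60.5]
ft_force: [-2.3, -4.2, 14.7]
gripper_width: 0.112
grasp_force: 49.9
```

```bash
python3 -m jog '{"delta_pos":[[0,0,-0.1],[0,0,-0.1],[0,0,0]],"dr":[[0,0,0],[0,0,0],[0,0,0]],"gripper":[1,1,1]}'
python3 - <<'E'
from h import *
p=hatch();print(monitor.observe()["ft_force"])
E
```

```text
t: 8.52
tool_pos: [559.9, 222.0, 100.8]
eef_rot: [179.9, -0.1, 60.5]
ft_force: [-7.0, -5.0, 23.6]
gripper_width: 0.114
grasp_force: 50.0
n 1554 slope -0.049147052851826634 tilt 0.04910753963305998 z at 606: 78.31043994654006 z at 438 86.56714482564693
[-6.64501283 -5.16444435 23.76713084]
```

```bash
python3 - <<'E'
from h import *
p,d,c,K=grab("wrist");save("w4.png",p)
vv,uu=np.mgrid[0:400:2,0:640:2];W=pts(np.c_[uu.ravel(),vv.ravel()],d,c,K)
psi=np.radians(-15.8);ex=np.r_[np.cos(psi),np.sin(psi)];ey=np.r_[-ex[1],ex[0]]
X=W[:,:2]@ex;Y=W[:,:2]@ey-367
for x in range(430,610,15):
    print(x,[ (round(float(np.median(W[k,2])),1),int(k.sum())) if k.sum()>3 else None for k in [(abs(X-x)<6)&(abs(Y-y)<6) for y in range(-65,66,13)]])
E
```

```text
430 [None, None, None, None, (80.2, 41), (80.4, 59), (80.2, 66), (222.0, 306), (205.2, 524), (80.3, 72), (81.7, 77)]
445 [None, None, None, None, (80.3, 21), (80.3, 70), (80.2, 78), (222.8, 1037), (199.3, 195), (80.3, 89), (81.8, 94)]
460 [None, None, None, None, (180.0, 13), (91.7, 6), (132.8, 274), (212.9, 1344), (203.4, 563), (80.3, 92), (81.7, 92)]
475 [None, None, None, (125.2, 10), (122.2, 116), (122.4, 126), (159.6, 450), (211.8, 1508), (80.2, 86), (80.2, 92), (81.8, 97)]
490 [None, None, None, None, (183.2, 15), (143.8, 381), (215.3, 1011), (204.0, 578), (80.3, 90), (80.3, 93), (270.0, 383)]
505 [None, None, None, (80.2, 55), (80.3, 69), (80.6, 80), (213.9, 1364), (205.8, 739), (80.1, 93), (80.2, 93), (81.8, 101)]
520 [None, None, (80.0, 23), (80.2, 75), (80.2, 77), (80.2, 82), (222.8, 1023), (198.0, 222), (80.1, 90), (80.1, 96), (81.8, 96)]
535 [None, None, (80.4, 45), (80.1, 72), (80.2, 77), (205.1, 175), (206.0, 707), (80.1, 90), (80.1, 93), (80.2, 98), (81.6, 100)]
550 [None, None, (80.1, 69), (81.3, 147), (197.0, 472), (205.3, 332), (80.8, 152), (80.1, 92), (80.1, 92), (80.1, 100), (81.7, 107)]
565 [(81.9, 34), (80.1, 63), (80.1, 72), (80.1, 75), (80.3, 77), (190.3, 202), (193.5, 274), (80.1, 88), (80.0, 96), (80.1, 99), (81.7, 103)]
580 [(81.9, 71), (80.2, 69), (80.1, 70), (80.2, 79), (80.1, 81), (80.0, 83), (80.0, 88), (79.9, 91), (79.9, 93), (80.2, 103), (81.5, 108)]
595 [(82.0, 72), (80.3, 69), (80.2, 73), (80.1, 78), (80.1, 78), (80.1, 81), (80.0, 88), (80.0, 90), (80.1, 97), (80.3, 99), (81.7, 110)]
```

View pics/w4.png

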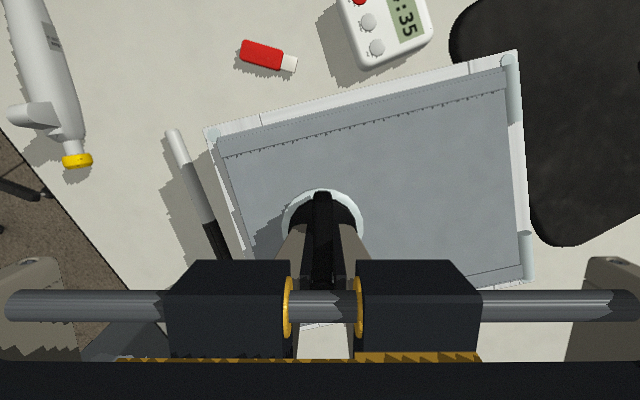

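The picture shows the fingers holding the wing at (322,215), the plate uniformly flat (z≈80.2 everywhere), so the hatch is down on its pads.

```bash
S='from plant import monitor as m;s=m.observe();print("tau",s["torque"].round(3))'
python3 -c "$S"
python3 -m jog '{"delta_pos":[[0,0,0],[0,0,0],[0,0,0],[0,0,0],[0,0,0]],"dr":[[0,0,-0.05],[0,0,-0.05],[0,0,-0.05],[0,0,-0.05],[0,0,0]],"gripper":[1,1,1,1,1]}'
python3 -c "$S"
python3 -m jog '{"delta_pos":[[0,0,0],[0,0,0],[0,0,0],[0,0,0],[0,0,0]],"dr":[[0,0,-0.05],[0,0,-0.05],[0,0,-0.05],[0,0,-0.05],[0,0,0]],"gripper":[1,1,1,1,1]}'
python3 -c "$S"
```

```text
tau [-0.745  0.941 -0.022]
t: 9.03
tool_pos: [559.7, 222.0, 100.7]
eef_rot: [179.9, -0.1, 48.8]
ft_force: [-6.7, -4.5, 23.5]
gripper_width: 0.112
grasp_force: 50.0
tau [-0.716  0.936  0.004]
t: 9.45
tool_pos: [559.6, 222.1, 100.7]
eef_rot: [180.0, -0.1, 37.4]
ft_force: [-7.3, -3.9, 24.0]
gripper_width: 0.113
grasp_force: 50.0
tau [-0.703  1.03  -0.103]
```

```bash
S='from plant import monitor as m;s=m.observe();print("tau",s["torque"].round(3))'
python3 -m jog '{"delta_pos":[[0,0,0],[0,0,0],[0,0,0],[0,0,0],[0,0,0]],"dr":[[0,0,-0.05],[0,0,-0.05],[0,0,-0.05],[0,0,-0.05],[0,0,0]],"gripper":[1,1,1,1,1]}'
python3 -c "$S"
python3 -m jog '{"delta_pos":[[0,0,0],[0,0,0],[0,0,0],[0,0,0]],"dr":[[0,0,-0.04],[0,0,-0.04],[0,0,-0.02],[0,0,0]],"gripper":[1,1,1,1]}'
python3 -c "$S"
```

```text
t: 9.87
tool_pos: [559.6, 222.2, 100.8]
eef_rot: [-180.0, -0.1, 25.9]
ft_force: [-7.3, -3.6, 25.1]
gripper_width: 0.117
grasp_force: 50.0
tau [-0.63   1.111 -0.096]
t: 10.2
tool_pos: [559.5, 222.2, 100.7]
eef_rot: [-180.0, -0.1, 20.3]
ft_force: [-7.8, -2.5, 24.7]
gripper_width: 0.115
grasp_force: 50.0
tau [-0.611  1.104 -0.078]
```

```bash
S='from plant import monitor as m;s=m.observe();print("tau",s["torque"].round(3))'
python3 -m jog '{"delta_pos":[[0,0,0],[0,0,0],[0,0,0]],"dr":[[0,0,-0.04],[0,0,-0.04],[0,0,0]],"gripper":[1,1,1]}'
python3 -c "$S"
python3 -m jog '{"delta_pos":[[0,0,0],[0,0,0],[0,0,0]],"dr":[[0,0,-0.04],[0,0,-0.04],[0,0,0]],"gripper":[1,1,1]}'
python3 -c "$S"
```

```text
t: 10.45
tool_pos: [559.5, 222.3, 100.7]
eef_rot: [-180.0, -0.1, 15.7]
ft_force: [-7.6, -3.6, 25.6]
gripper_width: 0.119
grasp_force: 50.0
tau [-0.569  1.212 -0.086]
t: 10.7
tool_pos: [559.4, 222.4, 100.7]
eef_rot: [-180.0, -0.1, 11.1]
ft_force: [-8.8, -2.1, 24.0]
gripper_width: 0.116
grasp_force: 50.0
tau [-0.546  1.149 -0.075]
```

```bash
S='from plant import monitor as m;s=m.observe();print("tau",s["torque"].round(3))'
python3 -m jog '{"delta_pos":[[0,0,0],[0,0,0],[0,0,0]],"dr":[[0,0,-0.04],[0,0,-0.04],[0,0,0]],"gripper":[1,1,1]}'
python3 -c "$S"
```

```text
t: 10.95
tool_pos: [559.4, 222.4, 100.7]
eef_rot: [-180.0, -0.1, 6.5]
ft_force: [-8.9, -1.7, 23.3]
gripper_width: 0.116
grasp_force: 50.0
tau [-0.511  1.213 -0.052]
```

```bash
S='from plant import monitor as m;s=m.observe();print("tau",s["torque"].round(3))'
python3 -m jog '{"delta_pos":[[0,0,0],[0,0,0],[0,0,0]],"dr":[[0,0,-0.04],[0,0,-0.03],[0,0,0]],"gripper":[1,1,1]}'
python3 -c "$S"
```

```text
t: 11.2
tool_pos: [559.4, 222.5, 100.7]
eef_rot: [-180.0, -0.1, 2.5]
ft_force: [-8.5, -1.4, 23.8]
gripper_width: 0.115
grasp_force: 50.0
tau [-0.464  1.131  0.149]
```

```bash
S='from plant import monitor as m;s=m.observe();print("tau",s["torque"].round(3))'
python3 -m jog '{"delta_pos":[[0,0,0],[0,0,0],[0,0,0]],"dr":[[0,0,-0.04],[0,0,-0.03],[0,0,0]],"gripper":[1,1,1]}'
python3 -c "$S"
```

```text
t: 11.45
tool_pos: [559.3, 222.5, 100.6]
eef_rot: [-180.0, -0.0, -1.4]
ft_force: [-8.5, -0.6, 23.0]
gripper_width: 0.119
grasp_force: 50.1
tau [-0.446  1.066  0.418]
```

```bash
S='from plant import monitor as m;s=m.observe();print("tau",s["torque"].round(3))'
python3 -m jog '{"delta_pos":[[0,0,0],[0,0,0]],"dr":[[0,0,-0.01],[0,0,0]],"gripper":[1,1]}'
python3 -c "$S"
python3 -m jog '{"delta_pos":[[0,0,0],[0,0,0]],"dr":[[0,0,0],[0,0,0]],"gripper":[1,1]}'
python3 -c "$S"
```

```text
t: 11.62
tool_pos: [559.3, 222.5, 100.6]
eef_rot: [-180.0, -0.1, -1.9]
ft_force: [-9.1, -0.7, 23.8]
gripper_width: 0.118
grasp_force: 50.1
tau [-0.38   1.101  0.475]
t: 11.78
tool_pos: [559.3, 222.5, 100.6]
eef_rot: [-180.0, -0.0, -1.9]
ft_force: [-9.2, -1.8, 22.7]
gripper_width: 0.116
grasp_force: 50.1
tau [-0.387  1.076  0.413]
```

```bash
S='from plant import monitor as m;s=m.observe();print("tau",s["torque"].round(3))'
python3 -m jog '{"delta_pos":[[0,0,0.1],[0,0,0.1],[0,0,0]],"dr":[[0,0,0],[0,0,0],[0,0,0]],"gripper":[1,1,1]}'
python3 -c "$S"
```

```text
t: 12.03
tool_pos: [559.2, 222.5, 100.7]
eef_rot: [-180.0, -0.0, -1.9]
ft_force: [-3.6, 2.0, 8.3]
gripper_width: 0.113
grasp_force: 50.1
tau [0.173 0.24  0.415]
```

```bash
python3 -m jog '{"delta_pos":[[0,0,0.1],[0,0,0]],"dr":[[0,0,0],[0,0,0]],"gripper":[1,1]}'
python3 -c 'from plant import monitor as m;s=m.observe();print("tau",s["torque"].round(3))'
python3 -m jog '{"delta_pos":[[0,0,0],[0,0,0],[0,0,0],[0,0,0],[0,0,0],[0,0,0]],"dr":[[0,0,0],[0,0,0],[0,0,0],[0,0,0],[0,0,0],[0,0,0]],"gripper":[0.5,0.3,0.3,0,0,0]}'
```

```text
t: 12.2
tool_pos: [559.1, 222.4, 100.9]
eef_rot: [-180.0, -0.0, -2.0]
ft_force: [-0.8, 5.0, -1.2]
gripper_width: 0.116
grasp_force: 50.0
tau [ 0.648 -0.214  0.45 ]
t: 12.7
tool_pos: [559.2, 221.8, 101.0]
eef_rot: [180.0, 0.0, -2.0]
ft_force: [-0.1, 0.0, 0.6]
gripper_width: 0.494
grasp_force: 0.0
```

Released; lift clear and check.

```bash
python3 -m jog '{"delta_pos":[[0,0,1],[0,0,2],[0,0,3],[0,0,3],[0,0,2],[0,0,0]],"dr":[[0,0,0],[0,0,0],[0,0,0],[0,0,0],[0,0,0],[0,0,0]],"gripper":[0,0,0,0,0,0]}'
python3 - <<'E'
from h import *
p,d,c,K=grab("wrist");save("w5.png",p)
vv,uu=np.mgrid[0:400:2,0:640:2];W=pts(np.c_[uu.ravel(),vv.ravel()],d,c,K)
psi=np.radians(-15.8);ex=np.r_[np.cos(psi),np.sin(psi)];ey=np.r_[-ex[1],ex[0]]
X=W[:,:2]@ex;Y=W[:,:2]@ey-367
for x in (432,450,520,580): print(x,[round(float(np.median(W[k,2])),1) if k.sum()>3 else None for k in [(abs(X-x)<6)&(abs(Y-y)<6) for y in (-50,-30,30,50)]])
k=(W[:,2]>108)&(W[:,2]<130)&(abs(X-476)<45)&(abs(Y)<45);q=np.c_[X[k],Y[k]]
v=np.linalg.svd(q-q.mean(0),full_matrices=False)[2][0];print(k.sum(),"theta",np.arctan2(abs(v[0]),v[1]*np.sign(v[0])))
E
```

```text
t: 13.2
tool_pos: [561.7, 222.9, 216.8]
eef_rot: [-179.8, -0.4, -2.0]
ft_force: [0.4, -0.2, 0.8]
gripper_width: 0.5
grasp_force: 0.0
432 [80.1, 80.4, 80.4, 80.1]
450 [79.9, 80.2, 80.2, 80.1]
520 [321.8, 322.8, 80.1, 80.0]
580 [80.0, 79.9, 80.0, 80.0]
195 theta 1.3129974398586073
```

View pics/w5.png

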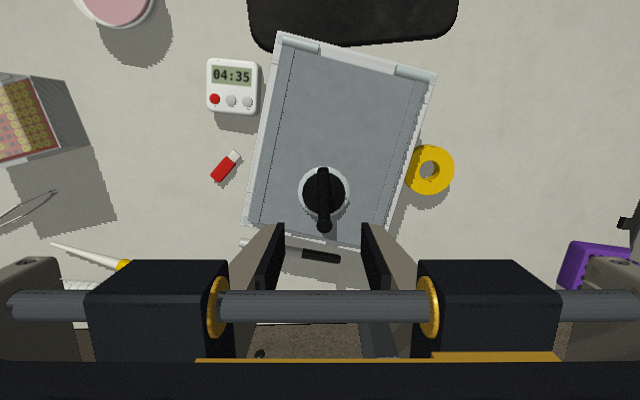

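The hatch lies flat and stays down, the wing boss at (323,226) points to the front (knob about 1.31 rad), and the small things look unmoved.

```bash
python3 -c "
from plant import manip;print(manip.sign_off())"
```

```text
the job is handed in; nothing more can be done
None
```

The hatch is shut and stayed down flat on its own after I let go; the knob is at about 1.31 rad with the tongue drawn up snug at about 0.45 N m, the small things look unmoved, and the job was handed in at about 13 s.

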